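# Load a terminal battery into its charger

## Task

Put the loose terminal battery on charge in the empty charger: lay it on the white loading shelf in front of the orange lip, contact end towards the contact head, and let go; then push it over the lip and under the hood against the sprung contacts until its tail drops behind the lip, and press the tail down so that it lies flat on the pocket floor. The contacts are delicate: push gently, feeling for the stop, and leave the other battery and everything else on the counter where it is.

Things in the scene. Friction and masses are not known exactly. Their poses are not given: they have to be found in the camera images.
- battery: The loose flat battery pack of a handheld courier terminal: light grey slab 72 mm long (x), 46 mm wide (y), 14 mm thick (z), about 110 g, white label and a blue band across the top at its tail. It starts label up on the counter. Origin: centre of the underside; +x points to its contact end (three brass pads; the lower edge of this end is bevelled 5 mm long, 3.5 mm high), z up.
- battery_nose (a point): Middle of the contact end of the loose battery at underside level (36 mm from its origin along +x).
- battery_tail (a point): Middle of the tail end of the loose battery at underside level (36 mm from its origin along -x).
- charger: The EMPTY single-bay charger, red lamp, fixed to the counter, 210 x 96 mm. Origin: centre of its underside, on the counter; +x is the loading direction (from the shelf on the robot's side to the contact head), y across, z up. Its black cup (lip, pocket, contact head) is clamped in slots up to 10 mm nearer or farther along x, all together, different each time, firm; no measured pose shows this.
- shelf (a point): Centre of the empty charger's white loading shelf, on its surface, 24 mm above the counter, 59.5 mm before the charger's origin. The shelf is flat, 91 mm long and 96 mm wide, open at the sides and the near end; a metal tongue of the cup continues it level to the lip.
- lip (a point): Nominal middle of the orange lip at the pocket side of its top (charger x -3, height 27 mm; truly up to 10 mm nearer or farther). A ramp 7 mm long rises 3 mm from the shelf to the lip's top, 4 mm long; then a vertical face drops 7 mm to the pocket floor. The pocket walls flare beside the lip, from 13 mm before that face.
- pocket (a point): Nominal middle of the pocket floor (charger x 34, height 20 mm; same unknown offset). The pocket is 49 mm wide between walls 34 high and 74 mm long from lip face to stop wall. A hood (underside 38 high, top 46) overhangs its last 8 mm, so a battery goes in sloping, not straight down. Friction on the pushing finger may hold the tail up: lower the finger while still pushing.
- stop (a point): Nominal middle of the rigid stop wall at the pocket's end (charger x 71, height 29 mm; same unknown offset). A sprung carrier with brass contacts stands 4.5 mm out of it: 2 N starts it, 5.5 N pushes it flush. So the tail clears the lip only in the last 2 mm before the stop, springs pressed; the springs then keep it against the lip. Over 16 N harms it.
- charger_full: The other, identical charger, green lamp, its bay already holding a battery; fixed to the counter. Same frame and sizes as the empty one. Either charger may be the left or the right one.
- battery_full: The identical battery seated in the other charger. Origin: centre of its underside.
- terminal: Handheld terminal lying face down, 158 x 74 x 25 mm, black. Origin: centre of its underside.
- tape_roll: Lower of two stacked rolls of pinkish packing tape, each 100 mm across, 48 high. Origin: centre of the underside.
- tape_roll_b: Upper of the two rolls of tape.
- phone_box: Flat white and red carton, 90 x 165 x 48 mm. Origin: centre of the underside.
- marker: Marker pen, 138 mm long, 15 mm thick, lying. Origin: on its underside near its middle.
- carton: Small brown carton, 170 x 120 x 100 mm. Origin: centre of the underside.

How it is judged:
On the way:
1. the battery lies on the loading shelf in front of the lip, contact end first, let go (x of battery in the frame of charger between -0.09 and -0.03 m and y of battery in the frame of charger between -0.02 and 0.02 m and x of battery_nose in the frame of charger above -0.06 m and z of battery in the frame of charger between 0.022 and 0.0275 m and contact force between the fingers and battery below 0.1 N), for 0.2 s.
At the end, for the whole second after the job is handed in: The loose battery lies at rest in the empty charger's pocket, contact end at the contacts: both its ends within 2.2 mm of the pocket floor (which is 20 mm above the counter), within 4 mm of the middle of the pocket across, its contact end 57 to 83 mm ahead of the charger's origin, label up (x of battery_nose in the frame of charger between 0.057 and 0.083 m and y of battery_nose in the frame of charger between -0.004 and 0.004 m and y of battery_tail in the frame of charger between -0.004 and 0.004 m and z of battery_nose in the frame of charger between 0.0175 and 0.0222 m and z of battery_tail in the frame of charger between 0.0175 and 0.0222 m and angle between battery's own z axis and vertical below 0.06 rad and linear speed of battery below 0.01 m/s); the robot touches nothing.
It fails at once if before its tail is down, the battery in the bay is pushed or pressed against the charger with more than 16 N (x of battery_nose in the frame of charger above 0.03 m and z of battery_tail in the frame of charger above 0.0235 m and contact force between battery and charger above 16 N).
It fails at once if the battery, in the bay, bears on the charger with more than 30 N (all its contacts together, springs included) (x of battery_nose in the frame of charger above 0.03 m and contact force between battery and charger above 30 N).
It fails at once if the robot presses on the charger itself with more than 20 N (contact force between any of the fingers, the arm and charger above 20 N).
It fails at once if the battery in the other charger is moved by more than 5 mm (distance of battery_full from where it was at the start of the episode above 0.005 m).
It fails at once if another thing on the counter is moved by more than 15 mm (distance of any of terminal, tape_roll, tape_roll_b, phone_box, marker, carton from where it was at the start of the episode above 0.015 m).
It also fails if it takes over 67 s, if anything falls off the work surface, if the arm or the gripper's body presses on something with over 40 N, if the wrist force passes 120 N, or if a joint passes its speed limit or range.

## Robot

A 6-joint arm with a two-finger parallel gripper is mounted at the origin on the work surface. World frame = base frame: x ahead of the robot, y to its left, z up, the work surface at z = 0. Lengths are in m, angles in rad, forces in N, time in s.
With the tool pointing down it reaches from about 0.4 to 0.825 m from the base axis. Payload 7 kg.
Tool frame: the origin (TCP) lies between the finger pads; the fingertips stand 17 mm ahead of it and the grasp point (between the pads) lies 2 mm behind it; z points along the fingers, y is the line along which they close (so a half turn about z gives the same grasp; the last joint's range is limited). The gripper opens to 85 mm and grips with 20 to 120 N. Pads are 22 mm wide; open, the fingers measure 114 mm over their backs; the gripper's body (76 mm by 85 mm) begins 54 mm behind the grasp point. The pads swing forward as they close: fully open they stand 13 mm farther back than shut.
Start: joints at [1.549, 0.359, 0.012, 0, -1.224, -0.288], TCP at [0.206, 0.643, 0.248] pointing down, gripper open.
Joint ranges: [-3.07, 3.07], [-1.43, 2.12], [-1.02, 1.25], [-3.03, 1.67], [-3.05, -0], [-3.03, 3.03]. Speed limits (rad/s): [2.39, 2.39, 3.01, 3.14, 3.14, 3.14].

## Interface

Orientations are given as a unit quaternion [x, y, z, w].
In Python, from plant import ctrl gives the robot as it stands. The module is installed in compiled form; this text tells all that it offers.
- The arm moves only by the tool arm_command, never from a script. Its argument "deltas" is a list of rows, each a list of 3 entries, a list of its own where there are three numbers: the turn, a rotation vector about the tool's x, y, z in rad, then the shift along the tool's x, y, z in m, then the opening, from 0 (shut) to 1 (fully open). In form: [[[rx, ry, rz], [tx, ty, tz], jaw], ...]. A call has exactly 5 rows; each row is the pose to reach, as a shift and turn from the pose commanded when the call began, along the tool's axes at that moment; what a row does not reach only later rows make up. A row lasts 1/8 s, in which the tool goes at most 62.5 mm and 10.7 degrees, less where a joint would pass 70% of its speed; a pose out of reach is approached as far as the arm can. A call with a gripper value outside its range is refused whole. The fingers move at their own pace and stop on an object; "newtons" is the grip in N (left out, the last holds). Time passes only in rows, so rows that repeat a pose let the fingers close, or fill a call up. It gives the time, the measured TCP pose, the force, the opening and the grip force at its end, in the units of the state.
- ctrl.observe(): the state, without advancing time (a new reading comes with each control period).
- ctrl.capture(name): name is "scene" or "top" or "wrist"; returns (picture, depth): 384x512x3 uint8, red, green, blue; 384x512 float32, m along the optical axis (not along the pixel's ray), 0 where there is no reading.
- ctrl.camera_model(name): a dict with "vertical_fov" (degrees; the focal length in pixels is half the picture's height over the tangent of half this angle, whatever the lens; pixels are square), "cx", "cy" (the principal point, pixels), "origin" and "rotation" of the camera in the world; the wrist camera has in their place "mount" (4x4, takes a point from camera to tool coordinates, whose origin is the TCP and whose axes are the flange's). Camera axes: x right, y down, z forward; pixel columns grow to the right and rows downward; lengths in m; the calibration is good to about 2 mm. A picture is of the moment at which its call begins: read the wrist's pose just before it. camera_model takes no time and is no camera call.
- ctrl.close_job(): hands the job in; it is judged then, once.
Trained networks look in the newest picture that a camera, given by its name, has taken for a name from the list of things; names that differ only in an ending like _2 or _b are one class to them, and where a whole thing is asked for, a point or a joint stands for the part that bears it (a point fixed in the world has none). Each returns a list of dicts, best first, with "confidence" (0 to 1); they miss things now and then, are a little off and sometimes report something else, mostly with a low value. They report only what shows in the picture. A call takes as long as a camera call.
- ctrl.search_frame(camera, label): "rect" ([left, top, width, height] in pixels, round what is visible of it).
- ctrl.trace(camera, label): "mask" (384x512 bool, what is visible of it) and "rect" ([left, top, width, height] in pixels, round what is visible of it).
- ctrl.place_of(camera, label): "location" ([column, row] in pixels: a listed point, or the origin of a listed thing).
The state is a dict: "time": time; "joints": joint angles; "joint_velocities": joint speeds; "joint_torque": joint torques, N m; "position": TCP position; "eef_rot": TCP orientation; "wrist_force": force on the tool from outside, world axes, zero at the start; "ft_torque": the same for the moment, N m; "finger_gap": opening from 0.0 (shut) to 1.0 (fully open); "gripper_force": force on a finger pad.
Only numpy, scipy, OpenCV 4.12 (cv2) and the standard library are available. Lean on these libraries where they do the work, as an engineer would, in place of code of your own. Each camera call takes 0.05 s, during which the arm holds its last target. There are 200 camera calls.

## Working session

There is one attempt and no reset: what is moved stays moved. The work goes in short steps, Python scripts to look and compute and a tool call to move; the robot and the scene stay as the last step left them, time stands still between calls to the robot, and variables do not carry over. Pictures are saved under pics/ and viewed, at most 11 in all, crops included, and the job is handed in when it is done.

Besides the shell and the picture viewer there is one more tool, called after "Request:" as name(argument=value, ...), one argument or row to a line, values as JSON. arm_command: Moves the arm, as the interface text tells. Its arguments: {"type":"object","properties":{"deltas":{"type":"array"},"newtons":{"type":"number"}},"required":["deltas"]}

```bash
mkdir -p pics
cat > h.py <<'E'
import numpy as np, cv2
from scipy.spatial.transform import Rotation as R
from plant import ctrl
def cam(name):
    s=ctrl.observe(); m=ctrl.camera_model(name); img,d=ctrl.capture(name)
    if 'mount' in m:
        T=np.eye(4);T[:3,:3]=R.from_quat(s['eef_rot']).as_matrix();T[:3,3]=s['position']
        C=T@np.array(m['mount'])
    else:
        C=np.eye(4);C[:3,:3]=np.array(m['rotation']).reshape(3,3);C[:3,3]=m['origin']
    f=192/np.tan(np.radians(m['vertical_fov'])/2)
    return img,d,C,f,m['cx'],m['cy']
def cloud(c):
    img,d,C,f,cx,cy=c
    v,u=np.mgrid[:384,:512]
    P=np.stack([(u-cx)/f*d,(v-cy)/f*d,d],-1)@C[:3,:3].T+C[:3,3]
    P[d==0]=np.nan
    return P
def ray(c,px,z):
    img,d,C,f,cx,cy=c
    r=C[:3,:3]@np.array([(px[0]-cx)/f,(px[1]-cy)/f,1]);o=C[:3,3]
    return o+r*(z-o[2])/r[2]
def save(img,n): cv2.imwrite('pics/'+n,img[...,::-1])
E
python3 - <<'E'
from h import *
s=ctrl.observe();print({k:np.round(v,3) for k,v in s.items()})
zs=dict(battery=0,battery_nose=0,battery_tail=0,charger=0,shelf=.024,lip=.027,pocket=.02,stop=.029,charger_full=0,battery_full=.02)
ims=[]
for n in['top','scene']:
    c=cam(n);ims.append(c[0]);P=cloud(c);np.save(n+'.npy',P);print(n,np.round(c[2],3).tolist(),c[3])
    for k,z in zs.items():
        for r in ctrl.place_of(n,k)[:2]:
            print(k,round(r['confidence'],2),np.round(r['location']),np.round(ray(c,r['location'],z),3))
save(np.vstack(ims)[:, :],'a.png')
E
python3 -c "
import cv2;i=cv2.imread('pics/a.png');cv2.imwrite('pics/a2.png',cv2.resize(__import__('numpy').hstack([i[:384],i[384:]]),(800,300)));cv2.imwrite('pics/top.png',cv2.resize(i[:384],(800,600)))"
```

```text
{'time': np.float64(0.0), 'joints': array([ 1.549,  0.359,  0.011, -0.   , -1.224, -0.288]), 'joint_velocities': array([-0.001, -0.001,  0.   ,  0.001, -0.   ,  0.002]), 'joint_torque': array([-0.0000e+00, -5.8332e+01,  2.9339e+01,  6.9360e+00, -6.0000e-03,
       -0.0000e+00]), 'position': array([0.206, 0.642, 0.247]), 'eef_rot': array([ 0.988, -0.154, -0.   ,  0.001]), 'wrist_force': array([-0.119, -0.152,  0.185]), 'ft_torque': array([ 0.005,  0.   , -0.03 ]), 'gripper_force': np.float64(0.0), 'finger_gap': np.float64(1.003)}Traceback (most recent call last):
  File "<stdin>", line 6, in <module>
  File "h.py", line 10, in cam
    C=np.eye(4);C[:3,:3]=np.array(m['rotation']).reshape(3,3);C[:3,3]=m['origin']
                         ~~~~~~~~~~~~~~~~~~~~~~~~~~~~~~~^^^^^
ValueError: cannot reshape array of size 4 into shape (3,3)
[ WARN:0@0.024] global loadsave.cpp:275 findDecoder imread_('pics/a.png'): can't open/read file: check file path/integrity
Traceback (most recent call last):
TypeError: 'NoneType' object is not subscriptable
```

Rotation is a quaternion.

```bash
sed -i "s/np.array(m\['rotation'\]).reshape(3,3)/R.from_quat(m['rotation']).as_matrix()/" h.py
python3 - <<'E'
from h import *
zs=dict(battery=0,battery_nose=0,battery_tail=0,charger=0,shelf=.024,lip=.027,pocket=.02,stop=.029,charger_full=0,battery_full=.02)
ims=[]
for n in['top','scene']:
    c=cam(n);ims.append(c[0]);P=cloud(c);np.save(n+'.npy',P);print(n,np.round(c[2],3).tolist(),c[3])
    for k,z in zs.items():
        for r in ctrl.place_of(n,k)[:2]:
            print(k,round(r['confidence'],2),np.round(r['location']),np.round(ray(c,r['location'],z),3))
save(np.hstack(ims),'a.png')
i=cv2.imread('pics/a.png');cv2.imwrite('pics/a2.png',cv2.resize(i,(800,300)));cv2.imwrite('pics/top.png',cv2.resize(i[:,:512],(800,600)))
E
```

```text
top [[0.063, -0.972, 0.228, 0.308], [-0.998, -0.062, 0.009, 0.051], [0.006, -0.228, -0.974, 1.359], [0.0, 0.0, 0.0, 1.0]] 487.91524079201446
battery 0.94 [387. 261.] [ 0.446 -0.315  0.   ]
battery 0.23 [287. 204.] [ 0.59 -0.03  0.  ]
battery_tail 0.56 [381. 272.] [ 0.414 -0.3    0.   ]
charger 0.91 [207. 210.] [0.556 0.194 0.   ]
charger 0.58 [333. 149.] [ 0.761 -0.157  0.   ]
shelf 0.86 [204. 229.] [0.498 0.195 0.024]
lip 0.84 [204. 209.] [0.554 0.2   0.027]
pocket 0.71 [207. 198.] [0.589 0.195 0.02 ]
stop 0.9 [211. 182.] [0.632 0.187 0.029]
stop 0.19 [381. 270.] [ 0.416 -0.291  0.029]
charger_full 0.88 [278. 214.] [ 0.558 -0.008  0.   ]
battery_full 0.95 [284. 205.] [ 0.58  -0.021  0.02 ]
battery_full 0.74 [121. 236.] [0.464 0.421 0.02 ]
scene [[0.442, 0.694, -0.568, 1.149], [0.897, -0.346, 0.276, -0.198], [-0.005, -0.632, -0.775, 0.829], [0.0, 0.0, 0.0, 1.0]] 408.9754356068308
battery 0.67 [ 82. 217.] [ 0.455 -0.329  0.   ]
battery_nose 0.68 [ 74. 226.] [ 0.473 -0.351  0.   ]
battery_nose 0.45 [ 94. 200.] [ 0.418 -0.291  0.   ]
battery_tail 0.61 [345. 112.] [0.423 0.463 0.   ]
battery_tail 0.58 [ 90. 201.] [ 0.416 -0.3   -0.   ]
charger 0.89 [288. 172.] [ 0.553  0.194 -0.   ]
shelf 0.65 [277. 154.] [0.502 0.187 0.024]
shelf 0.18 [344. 114.] [0.45  0.438 0.024]
lip 0.82 [288. 162.] [0.542 0.196 0.027]
lip 0.67 [ 76. 228.] [ 0.504 -0.343  0.027]
pocket 0.83 [294. 174.] [0.581 0.194 0.02 ]
stop 0.81 [304. 183.] [0.626 0.197 0.029]
stop 0.57 [ 90. 202.] [ 0.443 -0.298  0.029]
charger_full 0.96 [216. 205.] [ 0.567 -0.022  0.   ]
battery_full 0.91 [219. 202.] [ 0.578 -0.015  0.02 ]
battery_full 0.75 [ 84. 216.] [ 0.471 -0.322  0.02 ]
```

View pics/top.png

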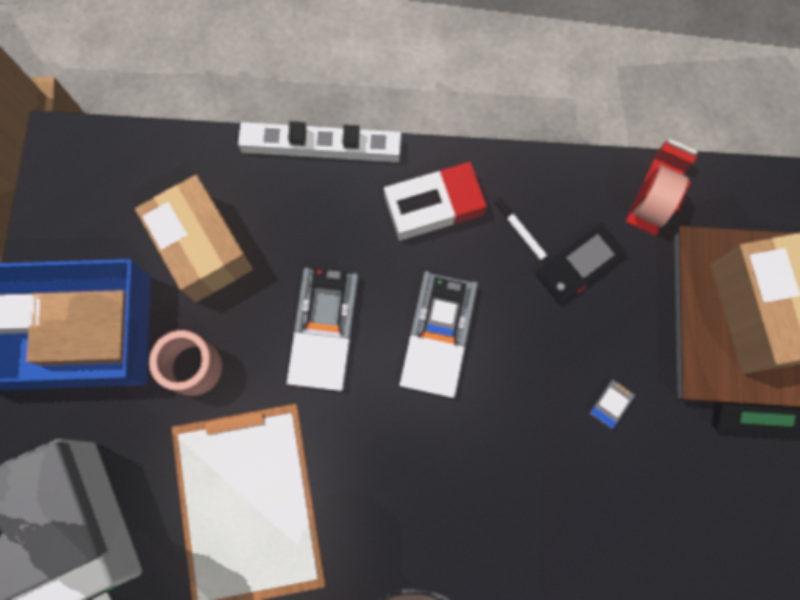

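View pics/a2.png

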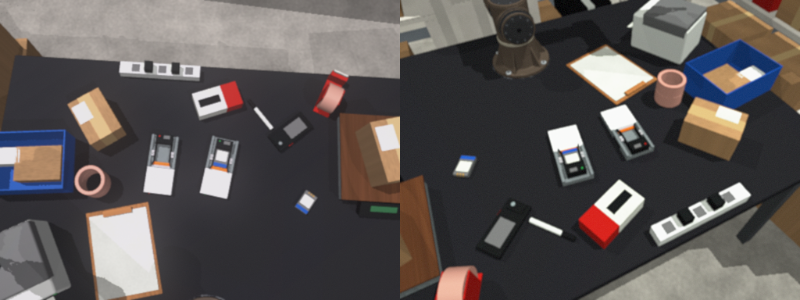

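Run:
```python
from h import *
for n in['top','scene']:
    c=cam(n);P=cloud(c)
    for k in['battery','charger','charger_full']:
        for r in ctrl.trace(n,k)[:2]:
            m=r['mask'].astype(bool);p=P[m];p=p[np.isfinite(p[:,2])]
            p=p[(p[:,2]>.006)]
            if len(p)<20: continue
            (a,b),(w,h),t=cv2.minAreaRect((p[:,:2]*1000).astype(np.float32))
            print(n,k,round(r['confidence'],2),r['rect'],len(p),np.round([a,b,w,h,t]),'z',np.round(np.percentile(p[:,2],[5,50,95]),3))
print(ctrl.camera_model('wrist'))
```

```text
top battery 0.92 [377.9, 243.6, 28.8, 31.8] 448 [ 452. -322.   47.   73.   60.] z [0.01  0.015 0.019]
top charger 0.95 [187.0, 170.4, 42.8, 79.5] 2629 [552. 196. 100. 211.  87.] z [0.018 0.025 0.047]
top charger 0.22 [245.2, 104.9, 64.7, 50.0] 2003 [803.   9.  94. 166.  21.] z [0.022 0.048 0.053]
top charger_full 0.6 [257.6, 172.7, 44.7, 81.1] 2148 [557. -12.  97. 211.  81.] z [0.019 0.025 0.048]
scene battery 0.61 [67.0, 202.5, 27.7, 26.7] 492 [ 454. -324.   47.   71.   55.] z [0.01  0.014 0.017]
scene charger 0.63 [255.3, 139.1, 72.2, 66.9] 2545 [552. 194.  99. 215.  86.] z [0.014 0.025 0.047]
scene charger_full 0.68 [190.4, 162.5, 56.2, 76.6] 2488 [556. -13.  97. 214.  81.] z [0.018 0.025 0.047]
scene charger_full 0.28 [72.0, 197.4, 27.0, 27.5] 534 [ 453. -323.   48.   74.   56.] z [0.009 0.014 0.017]
{'vertical_fov': 70.34638794744623, 'cx': 258.58513377632266, 'cy': 192.09120925329592, 'mount': array([[ 5.35059656e-04, -9.49852275e-01, -3.12698529e-01,
         8.16759555e-02],
       [ 9.99999793e-01,  6.19913556e-04, -1.71944383e-04,
        -3.59204793e-04],
       [ 3.57167821e-04, -3.12698373e-01,  9.49852410e-01,
        -1.25753054e-01],
       [ 0.00000000e+00,  0.00000000e+00,  0.00000000e+00,
         1.00000000e+00]])}
```

```bash
cat >> h.py <<'E'
def rows(wps,start=None):
    """wps: list of (x,y,z,yaw_deg of tool x) world, tool down -> prints rows; start=(x,y,z,yawdeg) commanded pose"""
    if start is None:
        s=ctrl.observe();p0=np.array(s['position']);M0=R.from_quat(s['eef_rot'])
    else:
        p0=np.array(start[:3]);M0=R.from_euler('z',start[3],degrees=True)*R.from_euler('x',np.pi)
    for w in wps:
        M=R.from_euler('z',w[3],degrees=True)*R.from_euler('x',np.pi)
        rv=(M0.inv()*M).as_rotvec();t=M0.inv().apply(np.array(w[:3])-p0)
        print([np.round(rv,4).tolist(),np.round(t,4).tolist()])
E
python3 - <<'E'
from h import *
rows([(.26,.61,.25,-15),(.31,.57,.25,-13),(.355,.53,.25,-10),(.4,.49,.25,-7),(.43,.435,.25,-3.5)])
rows([(.46,.38,.25,-3.5),(.485,.325,.25,-3.5),(.51,.27,.25,-3.5),(.54,.215,.25,-3.5),(.54,.195,.25,-3.5)],(.43,.435,.25,-3.5))
E
```

```text
[[0.0, -0.0, -0.048], [0.0616, 0.0147, -0.0017]]
[[0.0, -0.0, -0.0829], [0.1215, 0.0376, -0.0017]]
[[0.0, -0.0, -0.1352], [0.1765, 0.062, -0.0017]]
[[0.0, -0.0, -0.1876], [0.2316, 0.0864, -0.0017]]
[[0.0, -0.0, -0.2487], [0.2769, 0.1296, -0.0017]]
[[0.0, 0.0, 0.0], [0.0333, 0.0531, 0.0]]
[[0.0, 0.0, 0.0], [0.0616, 0.1064, 0.0]]
[[0.0, 0.0, 0.0], [0.0899, 0.1598, 0.0]]
[[0.0, 0.0, 0.0], [0.1232, 0.2129, 0.0]]
[[0.0, 0.0, 0.0], [0.1244, 0.2328, 0.0]]
```

Request:
arm_command(
  deltas=[
    [[0, 0, -0.048], [0.0616, 0.0147, -0.0017], 1],
    [[0, 0, -0.083], [0.1215, 0.0376, -0.0017], 1],
    [[0, 0, -0.135], [0.1765, 0.062, -0.0017], 1],
    [[0, 0, -0.188], [0.2316, 0.0864, -0.0017], 1],
    [[0, 0, -0.249], [0.2769, 0.1296, -0.0017], 1],
  ],
)

```text
time: 2.17
position: [0.4316, 0.4339, 0.2496]
eef_rot: [1.0, -0.03, 0.0, 0.0]
wrist_force: [0.9, 0.9, 0.4]
finger_gap: 1.001
gripper_force: 0.0
```

Request:
arm_command(
  deltas=[
    [[0, 0, 0], [0.0333, 0.0531, 0], 1],
    [[0, 0, 0], [0.0616, 0.1064, 0], 1],
    [[0, 0, 0], [0.09, 0.16, 0], 1],
    [[0, 0, 0], [0.1232, 0.2129, 0], 1],
    [[0, 0, 0], [0.1244, 0.2328, 0], 1],
  ],
)

```text
time: 2.8
position: [0.5411, 0.1923, 0.2499]
eef_rot: [0.999, -0.032, 0.0, 0.0]
wrist_force: [0.4, 0.9, -0.6]
finger_gap: 1.0
gripper_force: 0.0
```

Run:
```python
from h import *
zs=dict(charger=0,shelf=.024,lip=.027,pocket=.02,stop=.029)
c=cam('wrist');P=cloud(c)
for k,z in zs.items():
    for r in ctrl.place_of('wrist',k)[:1]:
        print(k,round(r['confidence'],2),np.round(r['location']),np.round(ray(c,r['location'],z),4))
r=ctrl.trace('wrist','charger')[0];m=r['mask'].astype(bool)
p=P[m];p=p[np.isfinite(p[:,2])&(p[:,2]>.006)]
(a,b),(w,h),t=cv2.minAreaRect((p[:,:2]*1000).astype(np.float32));print(r['confidence'],a,b,w,h,t)
# shelf: bright
hsv=cv2.cvtColor(c[0],cv2.COLOR_RGB2HSV)
sh=m&(hsv[...,2]>150)&(hsv[...,1]<60)&(abs(P[...,2]-.024)<.006)
q=(P[sh][:,:2]*1000).astype(np.float32);print('shelf',len(q),cv2.minAreaRect(q),P[sh][:,2].mean())
og=m&(hsv[...,0]<18)&(hsv[...,1]>130)&(hsv[...,2]>90)
q=P[og];print('lip',len(q),q.mean(0),cv2.minAreaRect((q[:,:2]*1000).astype(np.float32)))
np.savez('w1.npz',P=P,img=c[0],m=m)
save(c[0],'w1.png')
```

```text
charger 0.63 [ 92. 238.] [0.442  0.4543 0.    ]
shelf 0.87 [260. 202.] [0.4932 0.1936 0.024 ]
lip 0.85 [258. 161.] [0.5507 0.1931 0.027 ]
pocket 0.96 [255. 131.] [0.5888 0.1939 0.02  ]
stop 0.79 [256. 105.] [0.6202 0.1907 0.029 ]
0.86 553.0162353515625 194.31787109375 95.936767578125 209.99168395996094 86.77948760986328
shelf 6644 ((552.8493041992188, 194.49093627929688), (95.76348114013672, 209.7442626953125), 86.9217300415039) 0.024290650661891896
lip 396 [nan nan nan] ((598.9449462890625, 186.71202087402344), (60.24308395385742, 103.40086364746094), 81.8154067993164)
```

View pics/w1.png

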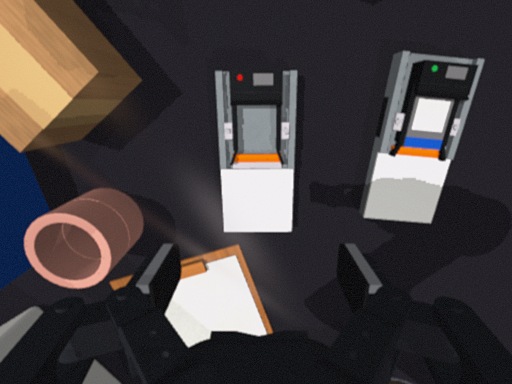

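Run:
```python
from h import *
rows([(.545,.135,.25,-10),(.54,.075,.25,-16),(.53,.015,.25,-22),(.52,-.045,.25,-28),(.505,-.105,.25,-33)],(.54,.195,.25,-3.5))
rows([(.49,-.165,.25,-33),(.475,-.225,.25,-33),(.46,-.28,.25,-33),(.453,-.323,.25,-33),(.453,-.323,.25,-33)],(.505,-.105,.25,-33))
```

```text
[[0.0, -0.0, 0.1134], [0.0087, 0.0596, 0.0]]
[[0.0, -0.0, 0.2182], [0.0073, 0.1198, 0.0]]
[[0.0, -0.0, 0.3229], [0.001, 0.1803, 0.0]]
[[0.0, -0.0, 0.4276], [-0.0053, 0.2408, 0.0]]
[[0.0, -0.0, 0.5149], [-0.0166, 0.3016, 0.0]]
[[0.0, 0.0, 0.0], [0.0201, 0.0585, 0.0]]
[[0.0, 0.0, 0.0], [0.0402, 0.117, 0.0]]
[[0.0, 0.0, 0.0], [0.0576, 0.1713, 0.0]]
[[0.0, 0.0, 0.0], [0.0751, 0.2112, 0.0]]
[[0.0, 0.0, 0.0], [0.0751, 0.2112, 0.0]]
```

The view shows the empty charger (red lamp at 240,77), its lip at row 160 and shelf around (258,200); the full one stands to the right. Charger at (0.553, 0.194), yaw −3.2°. Now to the battery.

Request:
arm_command(
  deltas=[
    [[0, 0, 0.113], [0.0087, 0.0596, 0], 1],
    [[0, 0, 0.218], [0.0073, 0.12, 0], 1],
    [[0, 0, 0.323], [0.001, 0.18, 0], 1],
    [[0, 0, 0.428], [-0.0053, 0.24, 0], 1],
    [[0, 0, 0.515], [-0.0166, 0.3016, 0], 1],
  ],
)

```text
time: 3.78
position: [0.5051, -0.1054, 0.2502]
eef_rot: [0.959, -0.284, 0.0, -0.0]
wrist_force: [1.2, -0.4, 0.4]
finger_gap: 1.0
gripper_force: 0.0
```

Request:
arm_command(
  deltas=[
    [[0, 0, 0], [0.02, 0.0585, 0], 1],
    [[0, 0, 0], [0.04, 0.117, 0], 1],
    [[0, 0, 0], [0.0576, 0.1713, 0], 1],
    [[0, 0, 0], [0.0751, 0.2112, 0], 1],
    [[0, 0, 0], [0.0751, 0.2112, 0], 1],
  ],
)

```text
time: 4.4
position: [0.453, -0.3244, 0.2495]
eef_rot: [0.959, -0.285, -0.0, 0.0]
wrist_force: [-0.4, 0.1, 0.2]
finger_gap: 1.004
gripper_force: 0.0
```

Run:
```python
from h import *
s=ctrl.observe();print(s['position'],R.from_quat(s['eef_rot']).as_euler('ZYX',degrees=True))
c=cam('wrist');P=cloud(c)
for k in['battery_nose','battery_tail','battery']:
    for r in ctrl.place_of('wrist',k)[:1]: print(k,round(r['confidence'],2),np.round(ray(c,r['location'],0),4))
r=ctrl.trace('wrist','battery')[0];m=r['mask'].astype(bool)
p=P[m];p=p[np.isfinite(p[:,2])&(p[:,2]>.009)]
b=cv2.minAreaRect((p[:,:2]*1000).astype(np.float32));print(r['confidence'],b,np.median(p[:,2]))
# via mask contour projected to z=.014
ys,xs=np.nonzero(m);q=np.array([ray(c,(x,y),.014)[:2]*1000 for x,y in zip(xs,ys)],np.float32);print(cv2.minAreaRect(q))
# depth of finger tips: nearest points in lower half
print(np.round(c[1][300:384:20,100:420:40],3))
save(c[0],'w2.png')
```

```text
[ 0.45297044 -0.3243743   0.24953478] [-3.31091392e+01  3.89124662e-02  1.79973473e+02]
battery_nose 0.78 [ 0.4854 -0.342   0.    ]
battery_tail 0.66 [ 0.4211 -0.3023  0.    ]
battery 0.56 [ 0.4496 -0.3286  0.    ]
0.83 ((452.92254638671875, -323.9676513671875), (45.79627227783203, 72.22683715820312), 56.73946762084961) 0.014551910304514443
((453.56884765625, -324.3827819824219), (46.768123626708984, 73.26425170898438), 57.2389030456543)
[[0.454 0.101 0.454 0.453 0.454 0.454 0.454 0.099]
 [0.097 0.083 0.466 0.466 0.466 0.467 0.468 0.083]
 [0.098 0.077 0.076 0.084 0.084 0.084 0.075 0.076]
 [0.494 0.071 0.07  0.078 0.076 0.077 0.07  0.071]
 [0.509 0.085 0.063 0.071 0.071 0.071 0.063 0.084]]
```

View pics/w2.png

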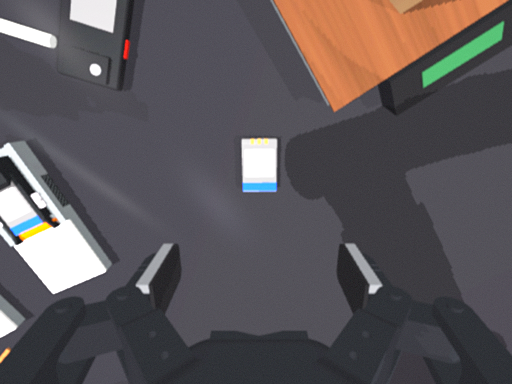

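The battery lies centred at (260,165), brass pads away (up), blue tail toward me: exactly under the tool's x axis.

Request:
arm_command(
  deltas=[
    [[0, 0, 0], [0, -0.0005, 0.06], 1],
    [[0, 0, 0], [0, -0.0005, 0.12], 1],
    [[0, 0, 0], [0, -0.0005, 0.18], 1],
    [[0, 0, 0], [0, -0.0005, 0.22], 1],
    [[0, 0, 0], [0, -0.0005, 0.234], 1],
  ],
)

```text
time: 5.28
position: [0.4526, -0.321, 0.014]
eef_rot: [0.959, -0.283, -0.002, -0.0]
wrist_force: [0.2, -0.1, 0.7]
finger_gap: 1.0
gripper_force: 0.0
```

Request:
arm_command(
  deltas=[
    [[0, 0, 0], [0, 0, 0], 0.3],
    [[0, 0, 0], [0, 0, 0], 0.3],
    [[0, 0, 0], [0, 0, 0], 0.3],
    [[0, 0, 0], [0, 0, 0], 0.3],
    [[0, 0, 0], [0, 0, 0], 0.3],
  ],
  newtons=30,
)

```text
time: 5.9
position: [0.4548, -0.3228, 0.0181]
eef_rot: [0.959, -0.284, 0.002, 0.0]
wrist_force: [-0.8, 2.1, 6.8]
finger_gap: 0.524
gripper_force: 31.5
```

Run:
```python
from h import *
s0=(.453,-.324,.016,-33.1)
rows([(.453,-.323,.07,-33.1),(.456,-.27,.1,-33.1),(.459,-.21,.11,-30),(.462,-.15,.11,-26),(.465,-.09,.11,-21)],s0)
rows([(.468,-.03,.11,-16),(.473,.03,.11,-11),(.48,.09,.11,-6),(.487,.15,.11,-3.2),(.4891,.198,.1,-3.2)],(.465,-.09,.11,-21))
```

```text
[[0.0, 0.0, 0.0], [-0.0005, -0.0008, -0.054]]
[[0.0, 0.0, 0.0], [-0.027, -0.0469, -0.084]]
[[-0.0, 0.0, -0.0541], [-0.0572, -0.0988, -0.094]]
[[0.0, 0.0, -0.1239], [-0.0875, -0.1507, -0.094]]
[[0.0, 0.0, -0.2112], [-0.1177, -0.2026, -0.094]]
[[0.0, 0.0, -0.0873], [-0.0187, -0.0571, -0.0]]
[[0.0, 0.0, -0.1745], [-0.0355, -0.1149, -0.0]]
[[0.0, 0.0, -0.2618], [-0.0505, -0.1734, -0.0]]
[[0.0, 0.0, -0.3107], [-0.0655, -0.2319, -0.0]]
[[0.0, 0.0, -0.3107], [-0.0807, -0.2775, 0.01]]
```

Request:
arm_command(
  deltas=[
    [[0, 0, 0], [0, 0, -0.054], 0.3],
    [[0, 0, 0], [-0.027, -0.0469, -0.084], 0.3],
    [[0, 0, -0.054], [-0.0572, -0.0988, -0.094], 0.3],
    [[0, 0, -0.124], [-0.0875, -0.1507, -0.094], 0.3],
    [[0, 0, -0.211], [-0.1177, -0.2026, -0.094], 0.3],
  ],
  newtons=40,
)

```text
time: 6.52
position: [0.4652, -0.0865, 0.1114]
eef_rot: [0.984, -0.18, 0.001, -0.001]
wrist_force: [0.6, -0.4, -1.3]
finger_gap: 0.523
gripper_force: 43.6
```

Request:
arm_command(
  deltas=[
    [[0, 0, -0.087], [-0.0187, -0.0571, 0], 0.3],
    [[0, 0, -0.175], [-0.0355, -0.1149, 0], 0.3],
    [[0, 0, -0.262], [-0.0505, -0.1734, 0], 0.3],
    [[0, 0, -0.311], [-0.0655, -0.2319, 0], 0.3],
    [[0, 0, -0.311], [-0.0807, -0.2775, 0.01], 0.3],
  ],
)

```text
time: 7.15
position: [0.4894, 0.2028, 0.1017]
eef_rot: [1.0, -0.026, 0.001, -0.001]
wrist_force: [0.4, -0.4, -1.4]
finger_gap: 0.519
gripper_force: 43.6
```

Run:
```python
from h import *
s=ctrl.observe();print(s['position'],R.from_quat(s['eef_rot']).as_euler('ZYX',degrees=True),s['finger_gap'],s['wrist_force'])
c=cam('wrist');P=cloud(c)
r=ctrl.trace('wrist','battery');
if r:
    m=r[0]['mask'].astype(bool);p=P[m];p=p[np.isfinite(p[:,2])];print(r[0]['confidence'],r[0]['rect'],np.median(p,0),cv2.minAreaRect((p[:,:2]*1000).astype(np.float32)))
r=ctrl.place_of('wrist','stop');print([ (x['confidence'],ray(c,x['location'],.029)) for x in r[:1]])
r=ctrl.place_of('wrist','lip');print([ (x['confidence'],ray(c,x['location'],.027)) for x in r[:1]])
save(c[0],'w3.png')
```

```text
[0.48936252 0.20275039 0.10168277] [-2.98051686e+00 -1.65466927e-01 -1.79840382e+02] 0.5188780143516262 [ 0.4264437  -0.38538861 -1.41155303]
0.84 [214.2, 191.6, 86.6, 123.0] [0.49555302 0.20253498 0.09789534] ((447.6095275878906, 205.6743927001953), (79.45655822753906, 157.04258728027344), 87.84447479248047)
[(0.93, array([0.62379456, 0.19082885, 0.029     ]))]
[(0.96, array([0.55143899, 0.19180701, 0.027     ]))]
```

View pics/w3.png

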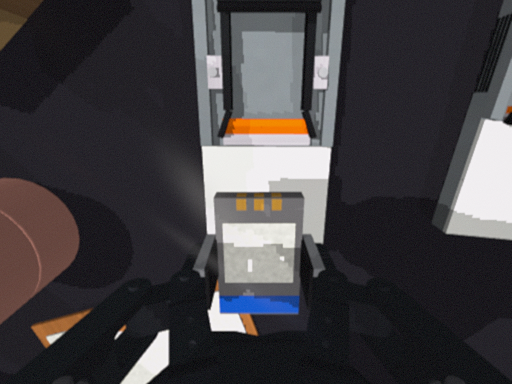

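Battery held squarely at (260,250), pads towards the lip (row 125). Lowering onto the shelf.

Request:
arm_command(
  deltas=[
    [[0, 0, 0], [0, 0, 0.02], 0.3],
    [[0, 0, 0], [0, 0, 0.04], 0.3],
    [[0, 0, 0], [0, 0, 0.052], 0.3],
    [[0, 0, 0], [0, 0, 0.0565], 0.3],
    [[0, 0, 0], [0, 0, 0.0575], 0.3],
  ],
)

```text
time: 7.98
position: [0.4888, 0.1995, 0.0428]
eef_rot: [1.0, -0.027, 0.0, -0.0]
wrist_force: [-0.6, -0.2, -1.9]
finger_gap: 0.527
gripper_force: 43.6
```

Request:
arm_command(
  deltas=[
    [[0, 0, 0], [0, 0, 0], 0.75],
    [[0, 0, 0], [0, 0, 0], 0.75],
    [[0, 0, 0], [0, 0, 0], 0.75],
    [[0, 0, 0], [0, 0, 0], 0.75],
    [[0, 0, 0], [0, 0, 0], 0.75],
  ],
)

```text
time: 8.6
position: [0.4886, 0.1997, 0.0426]
eef_rot: [1.0, -0.027, 0.0, -0.0]
wrist_force: [-0.3, 0.8, 0.4]
finger_gap: 0.75
gripper_force: 0.0
```

Request:
arm_command(
  deltas=[
    [[0, 0, 0], [0, 0, -0.04], 0.75],
    [[0, 0, 0], [0, 0, -0.08], 0.75],
    [[0, 0, 0], [-0.03, 0, -0.08], 0.3],
    [[0, 0, 0], [-0.066, 0, -0.08], 0],
    [[0, 0, 0], [-0.066, 0, -0.08], 0],
  ],
  newtons=40,
)

```text
time: 9.22
position: [0.4209, 0.2029, 0.1228]
eef_rot: [1.0, -0.026, -0.0, -0.0]
wrist_force: [0.3, 0.7, 0.0]
finger_gap: 0.114
gripper_force: 0.0
```

```bash
cat > look.py <<'E'
from h import *
import sys
CH=np.array([.553,.1944]);Y=np.radians(-3.2);D=np.array([[np.cos(Y),np.sin(Y)],[-np.sin(Y),np.cos(Y)]])
def ch(p): return np.round(1000*(D@(np.asarray(p)[:2]-CH)),1)
if __name__=='__main__':
    s=ctrl.observe();print(s['position'],ch(s['position']),R.from_quat(s['eef_rot']).as_euler('ZYX',degrees=True),s['finger_gap'],s['wrist_force'])
    c=cam('wrist');P=cloud(c);np.savez('w.npz',P=P,img=c[0])
    for k,z in dict(lip=.027,stop=.029,battery_nose=.024,battery_tail=.024).items():
        r=ctrl.place_of('wrist',k)
        if r: print(k,round(r[0]['confidence'],2),ch(ray(c,r[0]['location'],z)))
    r=ctrl.trace('wrist','battery')
    if r:
        m=r[0]['mask'].astype(bool);p=P[m];p=p[np.isfinite(p[:,2])&(p[:,2]>.03)&(p[:,2]<.05)]
        b=cv2.minAreaRect((p[:,:2]*1000).astype(np.float32));print('batt',round(r[0]['confidence'],2),r[0]['rect'],ch(np.array(b[0])/1000),b[1:],np.percentile(p[:,2],[5,50,95]))
    save(c[0],sys.argv[1])
E
python3 look.py w4.png
```

```text
[0.42092066 0.20286027 0.12280965] [-132.3    1.1] [-3.00837399e+00  1.16684081e-02 -1.79976394e+02] 0.11442916497707044 [0.323852   0.70118998 0.04343748]
lip 0.67 [-64.5  -0.7]
battery_nose 0.9 [-27.9   4.6]
battery_tail 0.74 [-103.2    0.7]
batt 0.71 [227.4, 72.6, 60.8, 97.6] [-64.7   1.7] ((46.16950988769531, 72.20962524414062), 86.89228820800781) [0.03732198 0.03845699 0.03961439]
```

View pics/w4.png

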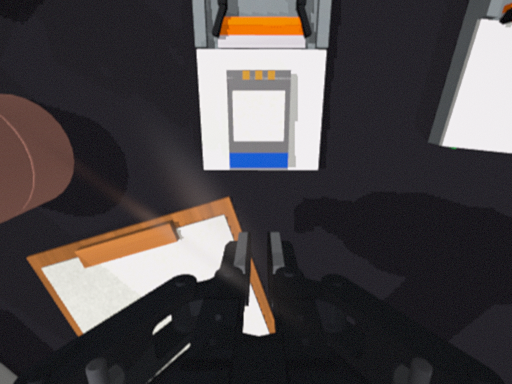

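Battery lies on the shelf at charger x −65, y≈+1, straight. Lowering the shut fingers behind the tail (blue, row 160).

Request:
arm_command(
  deltas=[
    [[0, 0, 0], [-0.002, 0, 0.035], 0],
    [[0, 0, 0], [-0.002, 0, 0.0725], 0],
    [[0, 0, 0], [0.005, 0, 0.0725], 0],
    [[0, 0, 0], [0.015, 0, 0.0725], 0],
    [[0, 0, 0], [0.025, 0, 0.0725], 0],
  ],
)

```text
time: 10.15
position: [0.4493, 0.2024, 0.0513]
eef_rot: [1.0, -0.027, 0.001, -0.001]
wrist_force: [-1.4, 0.5, -0.1]
finger_gap: 0.0
gripper_force: 0.4
```

Request:
arm_command(
  deltas=[
    [[0, 0, 0], [0.01, 0, 0], 0],
    [[0, 0, 0], [0.02, 0, 0], 0],
    [[0, 0, 0], [0.03, 0, 0], 0],
    [[0, 0, 0], [0.04, 0, 0], 0],
    [[0, 0, 0], [0.045, 0, 0], 0],
  ],
)

```text
time: 10.78
position: [0.4934, 0.1995, 0.05]
eef_rot: [1.0, -0.027, 0.0, -0.0]
wrist_force: [-1.8, 0.3, 2.1]
finger_gap: 0.0
gripper_force: 1.0
```

```bash
python3 look.py w5.png
```

```text
[0.49337986 0.19948601 0.04996219] [-59.8   1.7] [-3.09835658e+00 -1.33397594e-02 -1.79994807e+02] 1.926226132141423e-05 [-1.79397445  0.27342682  2.10598433]
battery_nose 0.67 [25.8  2.9]
battery_tail 0.93 [-45.8  -0.2]
batt 0.83 [212.1, 96.4, 96.2, 139.3] [-11.5   2.1] ((48.216312408447266, 72.90906524658203), 86.70672607421875) [0.03844829 0.04086972 0.04279043]
```

View pics/w5.png

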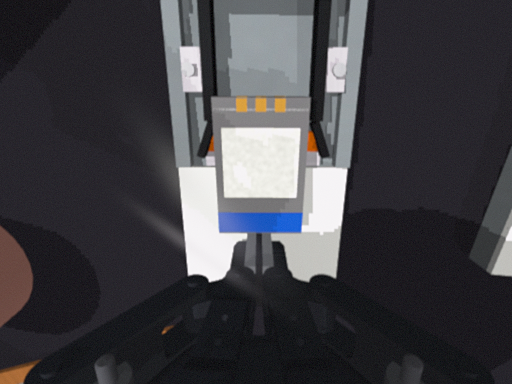

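Battery is up on the ramp, slightly left of centre, straight. Continue.

Request:
arm_command(
  deltas=[
    [[0, 0, 0], [0.007, 0, 0], 0],
    [[0, 0, 0], [0.014, 0.0005, 0], 0],
    [[0, 0, 0], [0.021, 0.001, 0], 0],
    [[0, 0, 0], [0.027, 0.001, 0], 0],
    [[0, 0, 0], [0.032, 0.001, 0], 0],
  ],
)

```text
time: 11.7
position: [0.5246, 0.1965, 0.05]
eef_rot: [1.0, -0.027, -0.0, 0.0]
wrist_force: [-4.4, 0.2, 4.9]
finger_gap: -0.002
gripper_force: 2.3
```

Request:
arm_command(
  deltas=[
    [[0, 0, 0], [0.0015, 0, 0], 0],
    [[0, 0, 0], [0.003, 0, 0], 0],
    [[0, 0, 0], [0.0045, 0, 0], 0],
    [[0, 0, 0], [0.006, 0, 0], 0],
    [[0, 0, 0], [0.0075, 0, 0], 0],
  ],
)

```text
time: 12.32
position: [0.5319, 0.1963, 0.05]
eef_rot: [1.0, -0.027, -0.0, 0.0]
wrist_force: [-0.3, 0.5, -0.0]
finger_gap: 0.0
gripper_force: 0.3
```

```bash
python3 look.py w6.png
```

```text
[0.53194577 0.19630854 0.04995141] [-21.1   0.7] [-3.07586105e+00  8.08489177e-03  1.79993821e+02] 4.783685210536393e-05 [-0.25740169  0.49289627 -0.0180877 ]
stop 0.93 [70.7  0.3]
battery_nose 0.71 [62.  -0.3]
battery_tail 0.69 [-13.9   0.3]
batt 0.87 [216.2, 98.4, 88.4, 140.3] [27.3  0.8] ((47.72578811645508, 71.80742645263672), 86.94666290283203) [0.03367537 0.03831997 0.0432686 ]
```

View pics/w6.png

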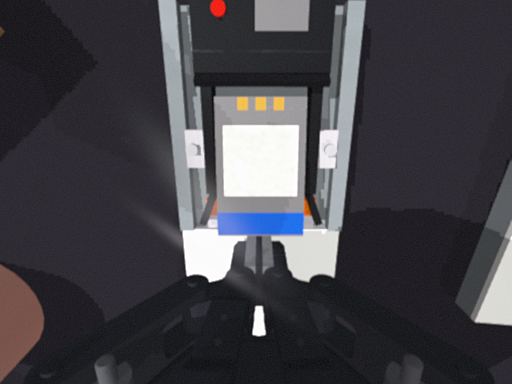

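Centred, nose just short of the hood (row 85). Keep on gently.

Request:
arm_command(
  deltas=[
    [[0, 0, 0], [0.001, 0, 0], 0],
    [[0, 0, 0], [0.002, 0, 0], 0],
    [[0, 0, 0], [0.003, 0, 0], 0],
    [[0, 0, 0], [0.004, 0, 0], 0],
    [[0, 0, 0], [0.005, 0, 0], 0],
  ],
)

```text
time: 13.25
position: [0.537, 0.1961, 0.05]
eef_rot: [1.0, -0.027, -0.0, 0.0]
wrist_force: [-0.5, 0.3, 0.2]
finger_gap: -0.002
gripper_force: 0.2
```

Request:
arm_command(
  deltas=[
    [[0, 0, 0], [0.0006, 0, 0], 0],
    [[0, 0, 0], [0.0012, 0, 0], 0],
    [[0, 0, 0], [0.0018, 0, 0], 0],
    [[0, 0, 0], [0.0024, 0, 0], 0],
    [[0, 0, 0], [0.003, 0, 0], 0],
  ],
)

```text
time: 13.88
position: [0.54, 0.1959, 0.05]
eef_rot: [1.0, -0.027, 0.0, -0.0]
wrist_force: [-0.6, 0.9, 0.6]
finger_gap: 0.004
gripper_force: 0.3
```

Request:
arm_command(
  deltas=[
    [[0, 0, 0], [0.0006, 0, 0], 0],
    [[0, 0, 0], [0.0012, 0, 0], 0],
    [[0, 0, 0], [0.0018, 0, 0], 0],
    [[0, 0, 0], [0.0024, 0, 0], 0],
    [[0, 0, 0], [0.003, 0, 0], 0],
  ],
)

```text
time: 14.5
position: [0.543, 0.1957, 0.05]
eef_rot: [1.0, -0.027, 0.0, -0.0]
wrist_force: [-0.2, -0.5, 0.5]
finger_gap: 0.004
gripper_force: 0.3
```

```bash
python3 look.py w7.png
```

```text
[0.5430122  0.19574974 0.05001151] [-10.    0.8] [-3.08397725e+00 -1.25799633e-03 -1.79998629e+02] 0.004273279108300858 [-0.18653596 -0.46676547  0.47290639]
lip 0.9 [-2.7 -1. ]
stop 0.6 [71.3  0.4]
battery_nose 0.56 [74.   0.3]
batt 0.68 [216.6, 113.5, 84.9, 124.9] [34.5  0. ] ((46.30601501464844, 64.3975830078125), 86.89791107177734) [0.03456311 0.0381059  0.0417382 ]
```

View pics/w7.png

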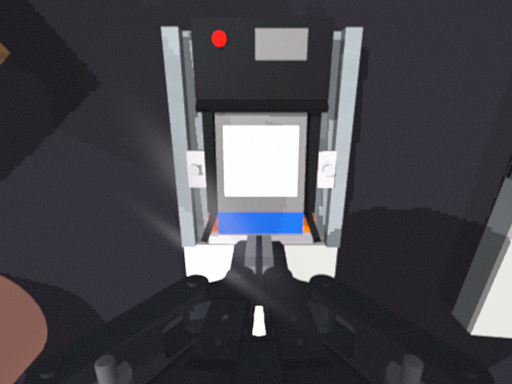

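Pads are under the hood, but the tail (row 234) still lies on the near edge of the lip (rows 214–235): the cup is offset farther, no springs touched yet. Continue.

Request:
arm_command(
  deltas=[
    [[0, 0, 0], [0.0006, 0, 0], 0],
    [[0, 0, 0], [0.0012, 0, 0], 0],
    [[0, 0, 0], [0.0018, 0, 0], 0],
    [[0, 0, 0], [0.0024, 0, 0], 0],
    [[0, 0, 0], [0.003, 0, 0], 0],
  ],
)

```text
time: 15.42
position: [0.5455, 0.1954, 0.0498]
eef_rot: [1.0, -0.027, -0.0, 0.0]
wrist_force: [-3.7, -0.0, 1.0]
finger_gap: -0.001
gripper_force: 1.8
```

Request:
arm_command(
  deltas=[
    [[0, 0, 0], [0.0004, 0, 0], 0],
    [[0, 0, 0], [0.0008, 0, 0], 0],
    [[0, 0, 0], [0.0012, 0, 0], 0],
    [[0, 0, 0], [0.0016, 0, 0], 0],
    [[0, 0, 0], [0.002, 0, 0], 0],
  ],
)

```text
time: 16.05
position: [0.5477, 0.1953, 0.0498]
eef_rot: [1.0, -0.027, -0.0, 0.0]
wrist_force: [-4.1, 1.0, 0.0]
finger_gap: -0.005
gripper_force: 2.2
```

Request:
arm_command(
  deltas=[
    [[0, 0, 0], [0.0004, 0, 0], 0],
    [[0, 0, 0], [0.0008, 0, 0], 0],
    [[0, 0, 0], [0.0011, 0, 0.0005], 0],
    [[0, 0, 0], [0.0013, 0, 0.0012], 0],
    [[0, 0, 0], [0.0015, 0, 0.002], 0],
  ],
)

```text
time: 16.68
position: [0.5487, 0.1951, 0.0477]
eef_rot: [1.0, -0.027, -0.001, 0.0]
wrist_force: [-6.7, 2.3, 0.5]
finger_gap: -0.0
gripper_force: 3.6
```

Request:
arm_command(
  deltas=[
    [[0, 0, 0], [0.0003, 0, 0], 0],
    [[0, 0, 0], [0.0006, 0, 0.0004], 0],
    [[0, 0, 0], [0.0006, 0, 0.0008], 0],
    [[0, 0, 0], [0.0006, 0, 0.0012], 0],
    [[0, 0, 0], [0.0006, 0, 0.0016], 0],
  ],
)

```text
time: 17.3
position: [0.5492, 0.1951, 0.0461]
eef_rot: [1.0, -0.027, -0.001, 0.0]
wrist_force: [-8.9, 0.2, -0.0]
finger_gap: 0.002
gripper_force: 3.6
```

```bash
python3 look.py w8.png
```

```text
[0.54919087 0.19506157 0.04605904] [-3.8  0.4] [-3.09677958e+00  8.59252361e-02  1.79959739e+02] 0.002198470014244342 [-8.86667477  0.22730223 -0.03299465]
lip 0.76 [-1.1 -0.7]
stop 0.91 [71.8  0.4]
battery_tail 0.86 [7.4 0.2]
batt 0.62 [215.9, 127.8, 88.9, 109.6] [37.9  0.3] ((47.3637809753418, 59.99311828613281), 86.81202697753906) [0.03458779 0.0362623  0.03809962]
```

View pics/w8.png

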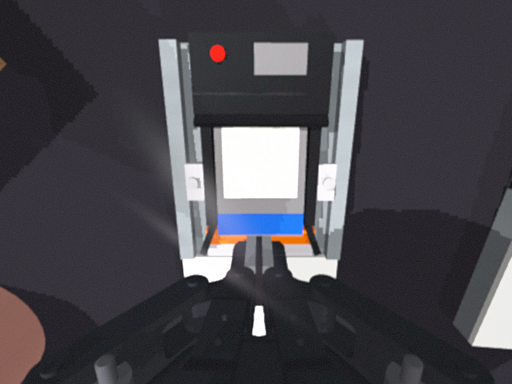

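The orange lip now shows behind the tail (rows 230–243): the tail has cleared it. Check its height profile.

Run:
```python
from look import *
P=np.load('w.npz')['P'];q=P[120:245,225:295].reshape(-1,3)
l=(D@(q[:,:2]-CH).T).T*1000
for a in range(-8,72,4):
    k=(l[:,0]>=a)&(l[:,0]<a+4)&(abs(l[:,1])>12)&(abs(l[:,1])<21)
    if k.sum()>3: print(a,k.sum(),np.round(np.percentile(q[k,2]*1000,[10,50,90]),1))
```

```text
-8 8 [23.2 24.  24.1]
-4 120 [24.4 25.3 26.2]
0 105 [25.9 26.8 27.9]
4 8 [37.4 38.9 40.3]
8 150 [37.1 37.8 38.4]
12 180 [36.8 37.7 38.4]
16 173 [36.7 37.4 38.2]
20 186 [36.2 37.  37.9]
24 176 [36.  36.8 37.5]
28 171 [35.9 36.5 37.3]
32 181 [35.8 36.7 37.5]
36 180 [35.7 36.5 37.2]
40 175 [35.3 36.2 37.1]
44 182 [35.1 35.9 36.7]
48 168 [35.  35.9 36.7]
52 176 [34.8 35.6 36.5]
56 176 [34.5 35.4 36.3]
60 180 [34.2 35.2 35.8]
64 130 [34.2 35.2 46.5]
68 94 [46.4 47.4 48.5]
```

Request:
arm_command(
  deltas=[
    [[0, 0, 0], [0, 0, 0.0008], 0],
    [[0, 0, 0], [-0.003, 0, 0.0005], 0],
    [[0, 0, 0], [-0.006, 0, -0.006], 0],
    [[0, 0, 0], [-0.004, 0, -0.02], 0],
    [[0, 0, 0], [0.012, 0, -0.02], 0],
  ],
)

```text
time: 18.23
position: [0.5636, 0.1956, 0.0689]
eef_rot: [1.0, -0.026, 0.002, -0.001]
wrist_force: [1.2, 0.4, 0.7]
finger_gap: -0.0
gripper_force: 0.0
```

Request:
arm_command(
  deltas=[
    [[0, 0, 0], [0.008, 0, 0], 0],
    [[0, 0, 0], [0.008, 0, 0.005], 0],
    [[0, 0, 0], [0.008, 0, 0.009], 0],
    [[0, 0, 0], [0.008, 0, 0.011], 0],
    [[0, 0, 0], [0.008, 0, 0.012], 0],
  ],
)

```text
time: 18.85
position: [0.5697, 0.1942, 0.0541]
eef_rot: [1.0, -0.027, -0.0, 0.0]
wrist_force: [-0.4, 0.1, 0.0]
finger_gap: -0.002
gripper_force: 0.0
```

Request:
arm_command(
  deltas=[
    [[0, 0, 0], [0.001, 0, 0.0007], 0],
    [[0, 0, 0], [0.001, 0, 0.0014], 0],
    [[0, 0, 0], [0.001, 0, 0.002], 0],
    [[0, 0, 0], [0.001, 0, 0.0026], 0],
    [[0, 0, 0], [0.001, 0, 0.003], 0],
  ],
)

```text
time: 19.48
position: [0.571, 0.1943, 0.0515]
eef_rot: [1.0, -0.027, -0.0, -0.0]
wrist_force: [-2.4, 0.4, 3.4]
finger_gap: 0.004
gripper_force: 1.2
```

Request:
arm_command(
  deltas=[
    [[0, 0, 0], [0, 0, 0.0003], 0],
    [[0, 0, 0], [0, 0, 0.0006], 0],
    [[0, 0, 0], [0, 0, 0.0009], 0],
    [[0, 0, 0], [0, 0, 0.0009], 0],
    [[0, 0, 0], [0, 0, 0.0009], 0],
  ],
)

```text
time: 20.1
position: [0.5709, 0.1942, 0.0511]
eef_rot: [1.0, -0.027, 0.0, 0.0]
wrist_force: [-5.0, 0.5, 7.5]
finger_gap: -0.007
gripper_force: 4.1
```

Firm at the bottom. Lift away and check.

Request:
arm_command(
  deltas=[
    [[0, 0, 0], [0, 0, -0.02], 0],
    [[0, 0, 0], [-0.01, 0, -0.06], 0],
    [[0, 0, 0], [-0.03, 0, -0.1], 0],
    [[0, 0, 0], [-0.03, 0, -0.11], 0],
    [[0, 0, 0], [-0.03, 0, -0.11], 0],
  ],
)

```text
time: 20.72
position: [0.5415, 0.1962, 0.1611]
eef_rot: [1.0, -0.027, 0.001, -0.001]
wrist_force: [-0.7, 0.3, -0.7]
finger_gap: -0.001
gripper_force: 0.0
```

```bash
python3 look.py w9.png
python3 - <<'E'
from look import *
P=np.load('w.npz')['P'];q=P.reshape(-1,3)
l=(D@(q[:,:2]-CH).T).T*1000
for a in range(-40,72,4):
    k=(l[:,0]>=a)&(l[:,0]<a+4)&(abs(l[:,1])<20)
    if k.sum()>3: print(a,k.sum(),np.round(np.percentile(q[k,2]*1000,[10,50,90]),1))
for x in range(5,65,10):
  k=(abs(l[:,0]-x)<5)
  print(x,[round(float(np.nanmedian(q[k&(abs(l[:,1]-y)<1)][:,2])*1000),1) for y in range(-28,30,4)])
E
```

```text
[0.54151116 0.19615307 0.16107906] [-11.6   1.1] [-3.07223684e+00 -8.41911249e-02 -1.79925716e+02] -0.000667134853007994 [-0.71066091  0.30956545 -0.66324033]
stop 0.97 [69.5  1.4]
battery_nose 0.77 [79.2  2.4]
battery_tail 0.84 [8.1 0.7]
batt 0.88 [236.5, 107.6, 47.4, 67.4] [36.8 -0.1] ((45.552181243896484, 59.60527420043945), 86.73970031738281) [0.03331989 0.03448591 0.03563134]
-40 140 [23.5 24.5 25.2]
-36 140 [23.4 24.2 25. ]
-32 135 [23.5 24.3 25.3]
-28 149 [23.7 24.4 25.3]
-24 193 [ 23.7  24.5 190. ]
-20 356 [ 24.  182.6 198.2]
-16 297 [ 21.9  26.  192.9]
-12 286 [ 23.7  25.3 192.6]
-8 333 [ 23.6 181.  200.5]
-4 1671 [153.4 182.1 219.9]
0 5005 [164.3 199.8 232.5]
4 5837 [213.  224.8 233.2]
8 2265 [235.3 239.  241.2]
12 178 [33.7 34.5 35.5]
16 198 [33.7 34.5 35.3]
20 181 [33.5 34.4 35.2]
24 172 [33.5 34.4 35.3]
28 177 [33.6 34.5 35.4]
32 210 [33.9 34.6 35.5]
36 174 [33.6 34.6 35.3]
40 212 [33.6 34.5 35.4]
44 182 [33.5 34.5 35.4]
48 217 [33.6 34.4 35.4]
52 176 [33.7 34.6 35.4]
56 224 [33.6 34.5 35.3]
60 218 [33.5 34.5 35.4]
64 189 [33.6 34.6 46.8]
68 240 [45.6 47.1 48.4]
5 [202.1, 203.1, 226.0, 232.1, 224.6, 224.6, 219.0, 224.9, 218.9, 224.8, 224.4, 226.9, 237.0, 228.8, 201.7]
15 [34.2, 25.2, 34.5, 35.5, 238.8, 36.1, 34.2, 34.7, 34.3, 34.9, 34.9, 35.1, 34.5, 31.1, 34.3]
25 [34.2, 27.1, 34.2, 34.3, 34.5, 34.3, 34.3, 34.5, 34.7, 34.2, 34.6, 34.4, 34.1, 27.7, 34.4]
35 [34.4, 26.2, 34.5, 34.9, 34.9, 34.8, 34.4, 34.5, 34.6, 34.3, 34.6, 34.8, 34.7, 31.4, 34.5]
45 [34.1, 29.3, 34.2, 34.1, 34.7, 34.7, 34.2, 34.3, 34.5, 34.4, 34.3, 34.3, 34.3, 33.5, 34.4]
55 [34.2, 26.5, 34.2, 34.6, 34.7, 34.2, 34.7, 34.3, 34.4, 34.6, 34.7, 34.9, 34.4, 30.8, 34.4]
```

View pics/w9.png

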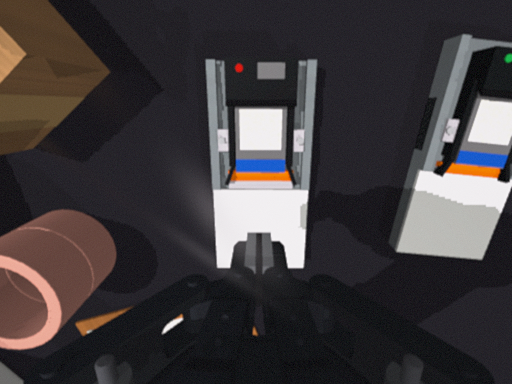

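The battery lies flat (top at 34.4 mm along its whole length), centred in the pocket at (262,145), with the lip behind its tail (row 175). The robot is clear of everything.

```bash
python3 -c "
from plant import ctrl
print(ctrl.close_job())"
```

```text
the job is handed in; nothing more can be done
None
```

The battery is seated in the empty charger's pocket: flat, centred and contact end at the contacts. The job was handed in at about 21 s, and no verdict came back.

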